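# Right a fallen spray can and stow it behind the spring gates of its holder

### The job

The spray can on the bench has fallen over. Stand it upright, cap up, and push it through the two spring gates into the grey holder so that it stands on the bench inside and the gates snap shut behind it. Go in through the gates, not over the top, let go of the can, and leave the oil filter, the wrench and the dish where they are.

Things in the scene. Friction and masses are not known exactly. Their poses are not given: they have to be found in the camera images.
- can: Aerosol can, 160 mm tall: rigid white cylinder with grey band, 56 mm in diameter up to 124 mm from the base, then a black cap 36 mm in diameter from 134 to 160 mm. 0.2 to 0.45 kg, centre of mass 72 mm above the base. Origin at the centre of its base; z runs along the can from base to cap. It starts lying on the bench, axis 28 mm up, cap roughly towards -y (yaw varies); it can roll.
- holder: Grey steel holder fixed to the bench: two side walls and a back wall, 65 mm high, 4 mm thick, open on top; the bench is its floor. Bay 110 mm deep (x), 70 mm wide (y). Origin on the bench at the bay's centre; x points from the mouth (x = -55 mm) to the back wall (+55 mm), roughly away from the robot (yaw varies); z up. Outside each side wall a foot 22 mm wide, 3 mm high.
- gate_left (a joint): Half gate at the +y side of the holder's mouth: flap 33 mm long, 15 to 57 mm above the bench, on an upright pin at the corner of the mouth. 0 = shut across the mouth, 1.57 rad = swung fully into the bay, along the side wall. Opens only inwards; a spring (0.7 to 2.5 N at the tip) shuts it once the can's axis is about 10 mm or more past the bay's centre (touching the back wall is fine).
- gate_right (a joint): Right half gate (at the -y side of the mouth), the mirror image of the left one; same values.
- filter: Bystander: white oil filter standing upright, 76 mm in diameter, 94 mm high; origin at the centre of its base.
- wrench: Bystander: steel wrench about 190 mm long lying flat on the bench, along its own x; origin near its middle.
- partsdish: Bystander: shallow steel dish 110 mm in diameter, 30 mm high; origin at the centre of its base.
There are look-alikes about, which are no part of the job. Leave any purple look-alike of the can alone.

How it is judged:
On the way, in this order (a step that is already met when the one before it is completed fails the run):
1. the can has been brought upright, cap up, outside the holder (angle between can's own z axis and vertical below 0.2 rad and horizontal distance between can and holder above 0.08 m), for 0.2 s.
2. the upright can, low, pushes both gates open (value of joint each of gate_left, gate_right above 0.5 rad and angle between can's own z axis and vertical below 0.4 rad and height (world z) of can below 0.04 m and contact force between can and holder above 0.2 N), for 0.05 s.
At the end, for the whole second after the job is handed in: The can stands upright (within 0.1 rad), cap up, on the bench (base within 6 mm of it) inside the holder's bay, at rest and released, and both gates are shut (within 0.12 rad); the filter, wrench and dish are where they were (never moved by more than 30 mm) (angle between can's own z axis and vertical below 0.1 rad and height (world z) of can below 0.006 m and x of can in the frame of holder between -0.03 and 0.04 m and y of can in the frame of holder between -0.02 and 0.02 m and value of joint each of gate_left, gate_right below 0.12 rad and linear speed of can below 0.02 m/s and contact force between the fingers and can below 0.05 N); the robot touches nothing.
It fails at once if the oil filter is moved by more than 30 mm (distance of filter from where it was at the start of the episode above 0.03 m).
It fails at once if the wrench is moved by more than 30 mm (distance of wrench from where it was at the start of the episode above 0.03 m).
It fails at once if the dish is moved by more than 30 mm (distance of partsdish from where it was at the start of the episode above 0.03 m).
It also fails if it takes over 56 s, if anything falls off the work surface, if the arm or the gripper's body presses on something with over 40 N, if the wrist force passes 120 N, or if a joint passes its speed limit or range.

### The arm

A 7-joint arm with a two-finger parallel gripper is mounted at the origin on the work surface. World frame = base frame: x ahead of the robot, y to its left, z up, the work surface at z = 0. Lengths are in m, angles in rad, forces in N, time in s.
With the tool pointing down it reaches from about 0.425 to 0.8 m from the base axis. Payload 8.3 kg.
Tool frame: the origin (TCP) lies on the centre line of the jaws, within the pads' length; the fingertips stand 25 mm ahead of it and the grasp point (between the pads) lies 6 mm ahead of it; z points along the fingers, y is the line along which they close (so a half turn about z gives the same grasp; the last joint's range is limited). The gripper opens to 85 mm and grips with 20 to 120 N. Pads are 22 mm wide; open, the fingers measure 114 mm over their backs; the gripper's body (76 mm by 85 mm) begins 54 mm behind the grasp point. The pads swing forward as they close: fully open they stand 13 mm farther back than shut.
Start: joints at [-1.369, 0.383, 0.016, 1.37, -0.006, 1.388, -0.046], TCP at [0.164, 0.603, 0.256] pointing down, gripper open.
Joint ranges: [-2.95, 2.95], [-0.25, 2.06], [-1.52, 1.56], [0.18, 2.33], [-1.44, 4.58], [0.02, 2.06], [-3.01, 3.01]. Speed limits (rad/s): [2.39, 2.39, 3.01, 3.01, 3.14, 3.14, 3.14].

### API

Orientations are given as a unit quaternion [x, y, z, w].
In Python, from cell import telemetry, eyes, job gives the robot as it stands. The module is installed in compiled form; this text tells all that it offers.
- The arm moves only by the tool step_arm, never from a script. Its argument "plan" is a list that holds one entry, the list of rows, each a list of 4 numbers: the shift along the world's x, y, z in m, then the turn about the world's z in rad. A call has 1 to 20 rows; each row is the pose to reach, as a shift and turn from the pose commanded when the call began; what a row does not reach only later rows make up. A row lasts 1/12 s, in which the tool goes at most 41.7 mm and 7.16 degrees, less where a joint would pass 70% of its speed; a pose out of reach is approached as far as the arm can. A call with a gripper value outside its range is refused whole. "claw" is the opening, from 0 (shut) to 1 (fully open), set as the call begins (left out, the last holds). The fingers move at their own pace and stop on an object; "newtons" is the grip in N (left out, the last holds). Time passes only in rows, so rows that repeat a pose let the fingers close. It gives the time, the measured TCP pose, the force, the opening and the grip force at its end, in the units of the state.
- telemetry.sense(): the state, without advancing time (a new reading comes with each control period).
- eyes.grab_frame(name): name is "scene" or "top"; returns a dict with "color" (420x560x3 uint8, blue, green, red), "intrinsics" (3x3 intrinsics, pixels), "rvec" (rotation vector, rad) and "tvec" (3), from world to camera coordinates, as OpenCV has them. Camera axes: x right, y down, z forward; pixel columns grow to the right and rows downward; lengths in m; the calibration is good to about 2 mm. A picture is of the moment at which its call begins. There is no depth.
- job.close_job(): hands the job in; it is judged then, once.
The state is a dict: "time": time; "qpos": joint angles; "qvel": joint speeds; "tau": joint torques, N m; "eef_pos": TCP position; "tcp_rot": TCP orientation; "force": force on the tool from outside, world axes, zero at the start; "torque": the same for the moment, N m; "gripper_width": finger opening in m; "finger_force": force on a finger pad.
Only numpy, scipy, OpenCV 4.12 (cv2) and the standard library are available. Lean on these libraries where they do the work, as an engineer would, in place of code of your own. Each camera call takes 0.05 s, during which the arm holds its last target. There are 200 camera calls.

## Working session

There is one attempt and no reset: what is moved stays moved. The work goes in short steps, Python scripts to look and compute and a tool call to move; the robot and the scene stay as the last step left them, time stands still between calls to the robot, and variables do not carry over. Pictures are saved under pics/ and viewed, at most 10 in all, crops included, and the job is handed in when it is done.

Besides the shell and the picture viewer there is one more tool, called after "Request:" by a JSON object that holds its "method" and its "body", one argument or row to a line. step_arm: Moves the arm, as the interface text tells. Its arguments: {"type":"object","properties":{"plan":{"type":"array"},"claw":{"type":"number"},"newtons":{"type":"number"}},"required":["plan"]}

```bash
mkdir -p pics
cat > h.py <<'E'
import numpy as np, cv2
from cell import telemetry, eyes, job
def grab(n,f):
    d=eyes.grab_frame(n); cv2.imwrite('pics/'+f,d['color']); np.savez(n+'.npz',**{k:np.array(v) for k,v in d.items()}); return d
def ray(n,u,v,z):
    d=np.load(n+'.npz'); R=cv2.Rodrigues(d['rvec'])[0]; t=d['tvec'].reshape(3)
    c=-R.T@t; w=R.T@np.linalg.inv(d['intrinsics'])@np.array([u,v,1.]); return c+w*(z-c[2])/w[2]
def proj(n,p):
    d=np.load(n+'.npz'); return cv2.projectPoints(np.array(p,float).reshape(-1,1,3),d['rvec'],d['tvec'],d['intrinsics'],None)[0].reshape(-1,2)
E
python3 -c "
from h import *
a=grab('scene','s0.png');b=grab('top','t0.png')
for d in(a,b):
  R=cv2.Rodrigues(np.array(d['rvec']))[0];print(-R.T@np.array(d['tvec']).reshape(3))
print(telemetry.sense())"
```

```text
[ 0.91997392 -0.46385921  0.76218447]
[0.35992454 0.00755104 1.26936284]
{'time': 0.1, 'qpos': array([-1.36894036,  0.38418094,  0.01641761,  1.3710505 , -0.00629755,
        1.38816265, -0.04652951]), 'qvel': array([-5.54479712e-04, -1.33557296e-03,  1.87531860e-04, -3.40904109e-03,
       -1.89145269e-04,  8.85368998e-05, -2.81327387e-04]), 'tau': array([ 3.77656557e-03, -6.29137015e+01,  8.48132093e-01, -3.72760141e+01,
        1.69249991e-02,  1.05437130e-02, -1.15773861e-05]), 'eef_pos': array([0.16342895, 0.60284269, 0.25536175]), 'tcp_rot': array([ 1.31994191e-01,  9.91250103e-01, -8.70698577e-04, -9.38633161e-05]), 'force': array([-0.15689165,  0.09466128,  0.44817633]), 'torque': array([-0.00347925,  0.00560558, -0.00564083]), 'finger_force': 0.0, 'gripper_width': 0.0854158252506507}
```

View pics/s0.png

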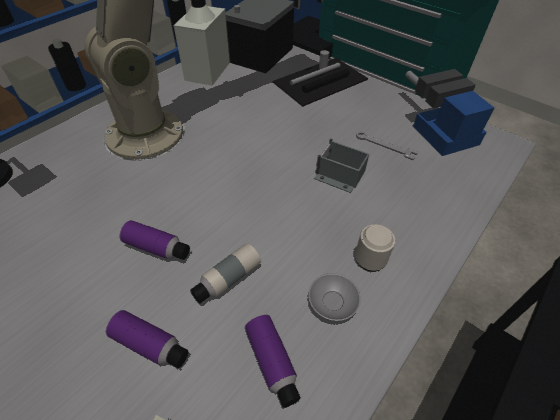

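View pics/t0.png

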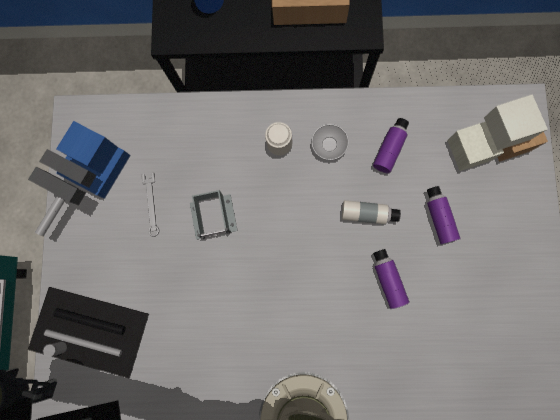

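Candidates for the can are the white cylinder with the grey band at top (370,213) and scene (228,274), and purple look-alikes at top (391,145), (442,215) and (390,278). The white filter is at (279,138). I choose the white one with the grey band and black cap, and check it in enlarged crops along with the holder.

```bash
python3 -c "
import cv2,numpy as np
t=cv2.imread('pics/t0.png')
a=cv2.resize(t[185:241,335:415],(800,560),interpolation=cv2.INTER_CUBIC)
b=cv2.resize(t[180:250,175:255],(640,560),interpolation=cv2.INTER_CUBIC)
cv2.imwrite('pics/c1.png',cv2.convertScaleAbs(a,alpha=1.3));cv2.imwrite('pics/c2.png',cv2.convertScaleAbs(b,alpha=1.5))"
```

```text
(no output)
```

View pics/c1.png

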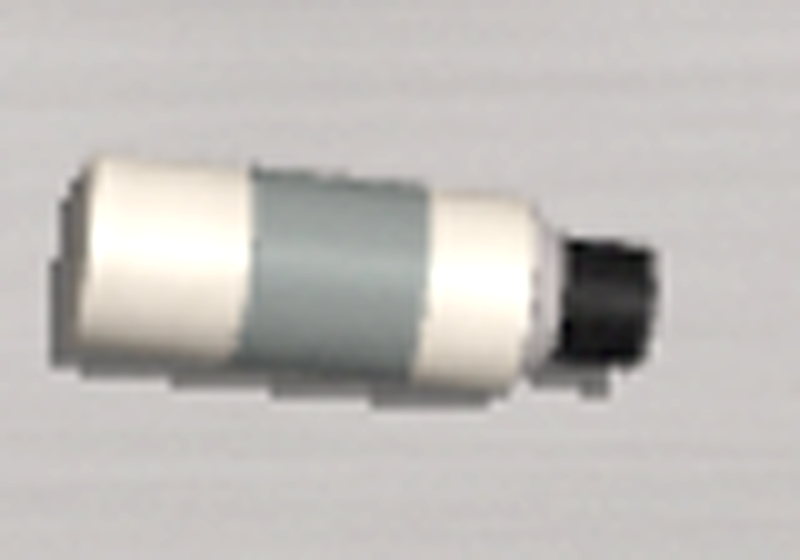

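View pics/c2.png

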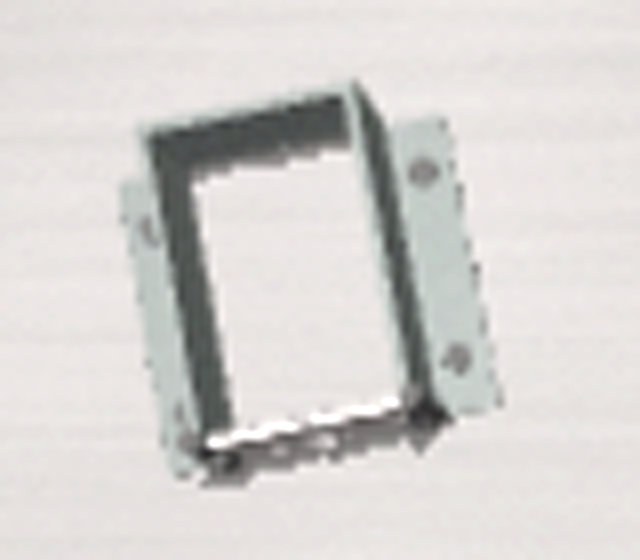

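The crop confirms the can: white body, grey band, and black cap at the -y end at (655,303) in the crop. The holder's mouth faces the robot and its foot edges are clear. Now the positions.

```bash
python3 -c "
from h import *
np.set_printoptions(precision=4,suppress=True)
A=lambda u,v,z:ray('top',335+(u+.5)/10-.5,185+(v+.5)/10-.5,z)
B=lambda u,v,z:ray('top',175+(u+.5)/8-.5,180+(v+.5)/8-.5,z)
b=A(80,255,.028);c0=A(565,300,.028);c=A(655,303,.028);print('can',b,c0,c,np.linalg.norm(c-b),np.linalg.norm(c0-b))
# body side edges
print('yaw',np.degrees(np.arctan2(*(c-b)[1::-1])))
F=[B(452,118,.003),B(500,405,.003),B(122,183,.003),B(175,475,.003)];print(np.array(F))
K=[B(145,130,.065),B(355,85,.065)];print('back',np.array(K),np.linalg.norm(K[0]-K[1]))
yl=lambda d:np.degrees(np.arctan2(d[1],d[0]))
print('yaws',yl(F[0]-F[1]),yl(F[2]-F[3]),yl(K[0]-K[1])-90)
"
```

```text
can [ 0.5651 -0.1221  0.028 ] [ 0.5495 -0.2588  0.028 ] [ 0.5481 -0.2841  0.028 ] 0.16294680092554906 0.13760951597423235
yaw -95.95750934915768
[[0.6223 0.2001 0.003 ]
 [0.5159 0.1822 0.003 ]
 [0.6004 0.3213 0.003 ]
 [0.4926 0.2999 0.003 ]]
back [[0.6073 0.2982 0.065 ]
 [0.6219 0.2247 0.065 ]] 0.0748888507894957
yaws 9.570389272751019 11.19581063534788 11.220261723323404
```

Sizes agree: can 163 mm against 160, holder width 75 mm and feet 122 mm apart. Holder centre is (0.557, 0.2505) at yaw 0.187. The can's cap is at (0.5495, -0.269), can yaw -96°. I move above the cap, going round so as to stay within reach.

Request:
{"method": "step_arm", "body": {
  "plan": [
    [[0.29,-0.4,0,-0.7],[0.29,-0.4,0,-0.7],[0.29,-0.4,0,-0.7],[0.29,-0.4,0,-0.7],[0.29,-0.4,0,-0.7],[0.29,-0.4,0,-0.7],[0.29,-0.4,0,-0.7],[0.29,-0.4,0,-0.7],[0.29,-0.4,0,-0.7],[0.29,-0.4,0,-0.7],[0.29,-0.4,0,-0.7],[0.29,-0.4,0,-0.7],[0.386,-0.872,0,-1.41],[0.386,-0.872,0,-1.41],[0.386,-0.872,0,-1.41],[0.386,-0.872,0,-1.41],[0.386,-0.872,0,-1.41],[0.386,-0.872,0,-1.41],[0.386,-0.872,0,-1.41],[0.386,-0.872,0,-1.41]]
  ],
  "claw": 1,
  "newtons": 20
}}

```text
time: 1.77
eef_pos: [0.5198, -0.1253, 0.2563]
tcp_rot: [0.743, 0.669, 0.0, -0.0]
force: [1.1, 1.2, 0.6]
gripper_width: 0.0854
finger_force: 0.0
```

Request:
{"method": "step_arm", "body": {
  "plan": [
    [[0.0297,-0.1437,0,0],[0.0297,-0.1437,0,0],[0.0297,-0.1437,0,0],[0.0297,-0.1437,0,0],[0.0297,-0.1437,-0.03,0],[0.0297,-0.1437,-0.06,0],[0.0297,-0.1437,-0.09,0],[0.0297,-0.1437,-0.12,0],[0.0297,-0.1437,-0.15,0],[0.0297,-0.1437,-0.15,0],[0.0297,-0.1437,-0.15,0],[0.0297,-0.1437,-0.15,0]]
  ],
  "claw": 0.8
}}

```text
time: 2.77
eef_pos: [0.5503, -0.2677, 0.1079]
tcp_rot: [0.743, 0.669, 0.0, 0.001]
force: [0.4, -0.8, 0.2]
gripper_width: 0.068
finger_force: 0.0
```

```bash
python3 -c "
from h import *
print(telemetry.sense()['eef_pos'])
d=grab('scene','s1.png');cv2.imwrite('pics/s1c.png',cv2.resize(d['color'][180:340,120:330],(787,600),interpolation=cv2.INTER_CUBIC))"
```

```text
[ 0.55025923 -0.26771155  0.10789462]
```

View pics/s1c.png

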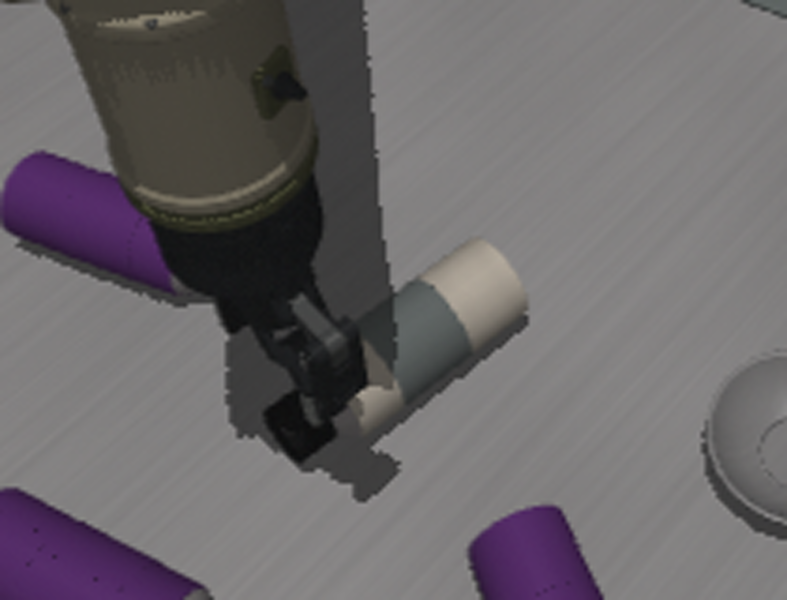

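The gripper stands over the black cap, around (300,425) in the crop, with the can untouched. I descend and grip lightly.

Request:
{"method": "step_arm", "body": {
  "plan": [
    [[0,-0.002,-0.025,0],[0,-0.002,-0.05,0],[0,-0.002,-0.065,0],[0,-0.002,-0.072,0],[0,-0.002,-0.072,0],[0,-0.002,-0.072,0]]
  ]
}}

```text
time: 3.32
eef_pos: [0.5506, -0.2697, 0.0359]
tcp_rot: [0.743, 0.669, 0.0, 0.001]
force: [0.4, -0.8, 0.5]
gripper_width: 0.0684
finger_force: 0.0
```

Request:
{"method": "step_arm", "body": {
  "plan": [
    [[0,0,0,0],[0,0,0,0],[0,0,0,0],[0,0,0,0],[0,0,0,0],[0,0,0,0],[0,0,0,0],[0,0,0,0]]
  ],
  "claw": 0,
  "newtons": 20
}}

```text
time: 3.98
eef_pos: [0.5505, -0.2696, 0.0356]
tcp_rot: [0.743, 0.669, 0.001, 0.001]
force: [0.4, 0.6, 6.1]
gripper_width: 0.0346
finger_force: 19.9
```

Request:
{"method": "step_arm", "body": {
  "plan": [
    [[0,0.003,0.013,0],[0.001,0.007,0.025,0],[0.001,0.012,0.037,0],[0.002,0.018,0.049,0],[0.003,0.026,0.06,0],[0.004,0.034,0.07,0],[0.005,0.043,0.08,0],[0.006,0.052,0.089,0],[0.006,0.052,0.089,0]]
  ]
}}

```text
time: 4.73
eef_pos: [0.5575, -0.2143, 0.1253]
tcp_rot: [0.742, 0.671, 0.001, 0.001]
force: [0.1, 0.8, -4.6]
gripper_width: 0.0354
finger_force: 23.1
```

```bash
python3 -c "
from h import *
d=grab('scene','s2.png');cv2.imwrite('pics/s2c.png',cv2.resize(d['color'][150:310,120:330],(787,600),interpolation=cv2.INTER_CUBIC))"
```

```text
(no output)
```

View pics/s2c.png

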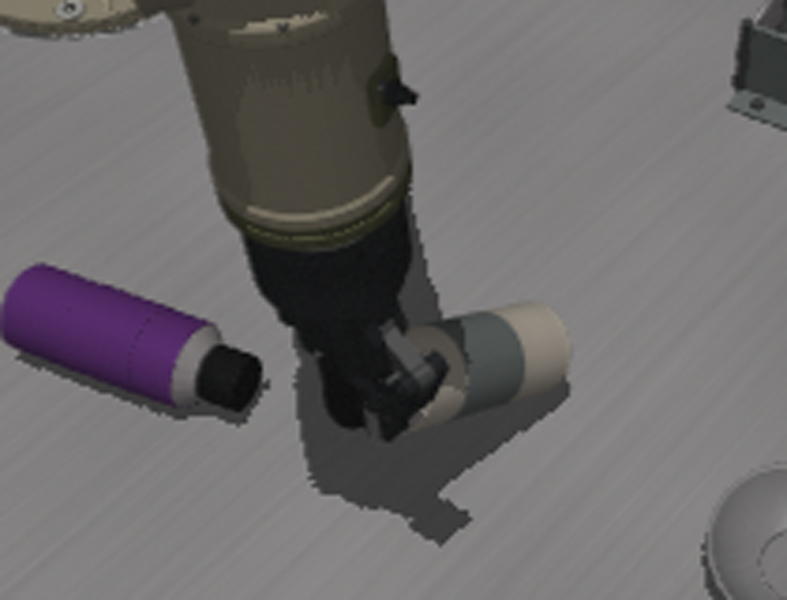

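The can is gripped at the cap and has tilted partly, with its base at (550,345) in the crop on or close to the bench. I continue the arc.

Request:
{"method": "step_arm", "body": {
  "plan": [
    [[0.001,0.011,0.006,0],[0.002,0.022,0.012,0],[0.003,0.034,0.018,0],[0.005,0.046,0.024,0],[0.006,0.058,0.028,0],[0.007,0.071,0.031,0],[0.008,0.084,0.033,0],[0.01,0.097,0.034,0],[0.011,0.11,0.033,0],[0.012,0.122,0.031,0],[0.012,0.122,0.031,0],[0.012,0.122,0.031,0],[0.012,0.122,0.031,0]]
  ]
}}

```text
time: 5.87
eef_pos: [0.5673, -0.0959, 0.1542]
tcp_rot: [0.743, 0.669, -0.0, 0.0]
force: [0.1, -1.0, -3.5]
gripper_width: 0.0355
finger_force: 22.3
```

```bash
python3 -c "
from h import *
d=grab('scene','s3.png');a=cv2.resize(d['color'][130:310,150:360],(467,400),interpolation=cv2.INTER_CUBIC)
e=grab('top','t3.png');b=cv2.resize(e['color'][160:260,310:392],(328,400),interpolation=cv2.INTER_CUBIC)
cv2.imwrite('pics/s3c.png',np.hstack([a,b]))"
```

```text
(no output)
```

View pics/s3c.png

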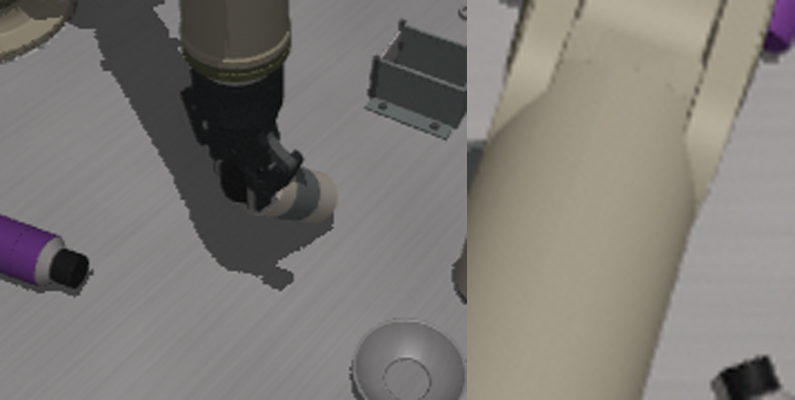

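The can is held but friction in the pads keeps it tilted, with its base on the +y side at about (325,200). I swing it down with a quick upward and +y reversal.

Request:
{"method": "step_arm", "body": {
  "plan": [
    [[0,0,0.02,0],[0,0,0.045,0],[0,0,0.065,0],[0,0,0.075,0],[0,-0.004,0.073,0],[0,-0.014,0.063,0],[0,-0.034,0.043,0],[0,-0.006,0.071,0],[0,0.023,0.1,0],[0,0.048,0.122,0],[0,0.066,0.137,0],[0,0.076,0.145,0],[0,0.08,0.149,0],[0,0.08,0.149,0],[0,0.08,0.149,0]]
  ]
}}

```text
time: 7.22
eef_pos: [0.567, -0.0168, 0.3016]
tcp_rot: [0.743, 0.669, -0.001, -0.0]
force: [0.4, 0.8, -4.4]
gripper_width: 0.0352
finger_force: 20.5
```

```bash
python3 -c "
from h import *
d=grab('scene','s4.png');cv2.imwrite('pics/s4c.png',cv2.resize(d['color'][50:250,170:380],(630,600),interpolation=cv2.INTER_CUBIC))"
```

```text
(no output)
```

View pics/s4c.png

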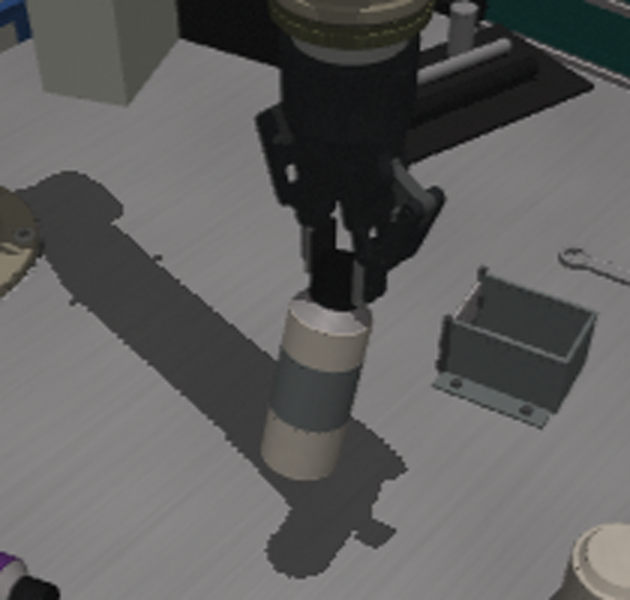

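The can now hangs nearly vertical, cap centre (340,280) and base centre about (303,458) in the crop. I work out the remaining tilt by projecting the model.

```bash
python3 -c "
from h import *
g=np.array([.567,-.0168,.2956]);u=np.array([-.105,-.995,0])
a=lambda p:(p-[170,50])*3
print(a(proj('scene',g)))
for t in(-15,-10,-5,0,5,10,15,20):
  r=np.radians(t);ax=np.array([0,0,1])*np.cos(r)-u*np.sin(r) # +t: base toward -y
  cr=np.array([1,0,0]);cr=np.cross(ax,u);cr/=np.linalg.norm(cr);w=np.cross(cr,ax)
  b=g-ax*.148; ring=np.array([b+.028*(np.cos(q)*cr+np.sin(q)*w) for q in np.linspace(0,6.28,72)])
  q=a(proj('scene',ring)); s=a(proj('scene',g-ax*.024)[0])
  print(t,a(proj('scene',b))[0],'base l,r,bot',q[:,0].min(),q[:,0].max(),q[:,1].max(),'shoulder',s)"
```

```text
[[343.88917556 261.03698359]]
-15 [376.5120802  389.62482849] base l,r,bot 339.2353778595728 414.1866061623759 421.8367271692066 shoulder [349.9253717  284.82951408]
-10 [364.40603949 400.72106629] base l,r,bot 326.7087684877907 402.37393682233386 431.8341039496364 shoulder [347.67199123 286.79136492]
-5 [352.04638153 411.01136401] base l,r,bot 313.95362822138577 390.27601392777524 441.0042078734333 shoulder [345.38648396 288.56576   ]
0 [339.48357501 420.43693574] base l,r,bot 301.0529873833674 377.9132998966521 449.2657073261825 shoulder [343.08481657 290.13966401]
5 [326.77072952 428.93777004] base l,r,bot 288.0753830847547 365.335015499482 456.6366181470387 shoulder [340.78316906 291.50125198]
10 [313.96409593 436.45258821] base l,r,bot 275.08339334246546 352.5927583458046 463.0346601298736 shoulder [338.49785034 292.63999301]
15 [301.12356454 442.91891812] base l,r,bot 262.1440691613816 339.74101446339176 468.45345259920913 shoulder [336.2452097  293.54673303]
20 [288.31314826 448.27330077] base l,r,bot 249.32937408208227 326.8376732330885 472.8857736732193 shoulder [334.04154371 294.213776  ]
```

The base is about 15° towards -y, and the grip sits about 5 mm higher on the cap than I assumed. I lower until it touches, then drag -y to square it on the bench.

Request:
{"method": "step_arm", "body": {
  "plan": [
    [[0,0,-0.015,0],[0,0,-0.035,0],[0,0,-0.055,0],[0,0,-0.075,0],[0,0,-0.095,0],[0,0,-0.112,0],[0,0,-0.124,0],[0,0,-0.13,0],[0,0,-0.132,0],[0,0,-0.132,0],[0,0,-0.132,0]]
  ]
}}

```text
time: 8.18
eef_pos: [0.5682, -0.0155, 0.1721]
tcp_rot: [0.743, 0.669, 0.0, 0.0]
force: [-1.0, 0.3, -4.1]
gripper_width: 0.0354
finger_force: 20.7
```

Request:
{"method": "step_arm", "body": {
  "plan": [
    [[0,0,-0.002,0],[0,0,-0.004,0],[0,0,-0.004,0],[0,0,-0.004,0]]
  ]
}}

```text
time: 8.52
eef_pos: [0.5677, -0.015, 0.1674]
tcp_rot: [0.743, 0.669, 0.0, -0.0]
force: [-0.2, -0.1, -4.6]
gripper_width: 0.0352
finger_force: 20.7
```

Request:
{"method": "step_arm", "body": {
  "plan": [
    [[0,0,-0.002,0],[0,0,-0.004,0],[0,0,-0.004,0],[0,0,-0.004,0]]
  ]
}}

```text
time: 8.85
eef_pos: [0.5693, -0.015, 0.1657]
tcp_rot: [0.743, 0.67, 0.002, 0.001]
force: [-1.5, 0.7, 11.4]
gripper_width: 0.0351
finger_force: 22.5
```

Request:
{"method": "step_arm", "body": {
  "plan": [
    [[0,-0.005,0,0],[-0.001,-0.01,0,0],[-0.002,-0.016,0,0],[-0.002,-0.022,0,0],[-0.003,-0.028,0,0],[-0.003,-0.033,-0.001,0],[-0.004,-0.037,-0.001,0],[-0.004,-0.04,-0.002,0],[-0.004,-0.04,-0.002,0],[-0.004,-0.04,-0.002,0]]
  ]
}}

```text
time: 9.68
eef_pos: [0.5647, -0.0548, 0.1627]
tcp_rot: [0.743, 0.67, 0.001, 0.0]
force: [-1.6, 2.5, 9.9]
gripper_width: 0.035
finger_force: 23.4
```

```bash
python3 -c "
from h import *
d=grab('scene','s5.png');cv2.imwrite('pics/s5c.png',cv2.resize(d['color'][90:290,170:380],(630,600),interpolation=cv2.INTER_CUBIC))
g=telemetry.sense()['eef_pos'];print(g)
a=lambda p:(p-[170,90])*3
u=np.array([-.105,-.995,0])
for t in(-10,-5,0,5,10,15):
  r=np.radians(t);ax=np.array([0,0,1])*np.cos(r)-u*np.sin(r)
  cr=np.cross(ax,u);cr/=np.linalg.norm(cr);w=np.cross(cr,ax)
  b=g-ax*(.160); ring=np.array([b+.028*(np.cos(q)*cr+np.sin(q)*w) for q in np.linspace(0,6.28,72)])
  r2=ring+ax*.124;q=a(proj('scene',ring));q2=a(proj('scene',r2))
  print(t,'base l,r,bot',q[:,0].min(),q[:,0].max(),q[:,1].max(),'sh l,r',q2[:,0].min(),q2[:,0].max())"
```

```text
[ 0.5647551  -0.05476526  0.16270332]
-10 base l,r,bot 294.8882842029359 362.9582911643962 456.83467693305454 sh l,r 271.57058020167386 347.8369793413253
-5 base l,r,bot 282.23500106843886 351.0068143521989 466.92253770421667 sh l,r 268.11174496724067 344.9449951831794
0 base l,r,bot 269.4120958878994 338.7628470664478 476.24574419136616 sh l,r 264.7570372923995 341.8898097549493
5 base l,r,bot 256.4777694753243 326.27593231793475 484.83062181111745 sh l,r 261.53140334665756 338.69165040225806
10 base l,r,bot 243.49412651941014 313.59805728744175 492.55975574557135 sh l,r 258.4594335563048 335.371567839507
15 base l,r,bot 230.5276449958677 300.78415033727464 499.4811059795285 sh l,r 255.56518511932194 331.9513647774439
```

View pics/s5c.png

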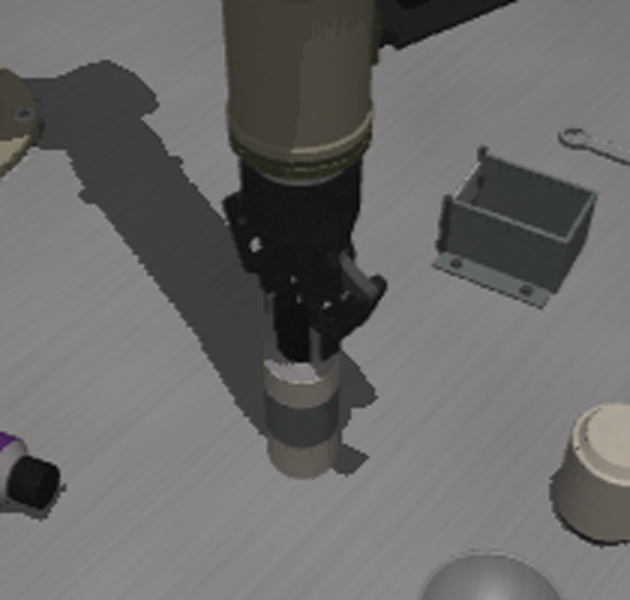

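The base sits at 269–338 px, which matches zero tilt: the can stands upright on the bench. I let it settle and regrip lower on the cap, firmly.

Request:
{"method": "step_arm", "body": {
  "plan": [
    [[0,0,0.002,0],[0,0,0.002,0],[0,0,0.002,0]]
  ]
}}

```text
time: 9.98
eef_pos: [0.5633, -0.0553, 0.1629]
tcp_rot: [0.743, 0.669, -0.0, -0.0]
force: [-1.2, 0.4, 0.4]
gripper_width: 0.0354
finger_force: 22.3
```

Request:
{"method": "step_arm", "body": {
  "plan": [
    [[0,0,0,0],[0,0,0,0],[0,0,0,0],[0,0,0,0],[0,0,-0.003,0],[0,0,-0.005,0],[0,0,-0.005,0]]
  ],
  "claw": 0.65
}}

```text
time: 10.57
eef_pos: [0.5634, -0.055, 0.1576]
tcp_rot: [0.743, 0.669, -0.0, -0.0]
force: [-0.5, 0.9, -0.7]
gripper_width: 0.0557
finger_force: 0.0
```

Request:
{"method": "step_arm", "body": {
  "plan": [
    [[0,0,0,0],[0,0,0,0],[0,0,0,0],[0,0,0,0],[0,0,0,0],[0,0,0,0],[0,0,0,0]]
  ],
  "claw": 0,
  "newtons": 80
}}

```text
time: 11.15
eef_pos: [0.5637, -0.0552, 0.1585]
tcp_rot: [0.743, 0.669, 0.0, -0.0]
force: [-3.2, 0.9, 6.3]
gripper_width: 0.0341
finger_force: 80.5
```

Request:
{"method": "step_arm", "body": {
  "plan": [
    [[0,0,0.01,0],[-0.015,0.015,0.014,0.03],[-0.035,0.033,0.014,0.06],[-0.057,0.053,0.014,0.09],[-0.08,0.072,0.014,0.12],[-0.1,0.092,0.014,0.15],[-0.115,0.112,0.014,0.18],[-0.122,0.135,0.014,0.21],[-0.122,0.16,0.014,0.24],[-0.12,0.185,0.014,0.27],[-0.117,0.21,0.014,0.29],[-0.114,0.235,0.014,0.29],[-0.112,0.257,0.014,0.29],[-0.109,0.275,0.014,0.29],[-0.107,0.287,0.014,0.29],[-0.107,0.287,0.014,0.29],[-0.107,0.287,0.014,0.29],[-0.107,0.287,0.014,0.29]]
  ]
}}

```text
time: 12.65
eef_pos: [0.4569, 0.2307, 0.172]
tcp_rot: [0.639, 0.769, -0.001, 0.0]
force: [-0.5, -0.8, -3.6]
gripper_width: 0.0342
finger_force: 81.6
```

```bash
python3 -c "
from h import *
d=grab('scene','s6.png');cv2.imwrite('pics/s6c.png',cv2.resize(d['color'][20:220,200:410],(630,600),interpolation=cv2.INTER_CUBIC))
g=telemetry.sense()['eef_pos'];print(g)
a=lambda p:(p-[200,20])*3
for t in range(-10,11,5):
  for s in(-5,0,5):
    r=np.radians([t,s]);ax=np.array([np.tan(r[0]),np.tan(r[1]),1]);ax/=np.linalg.norm(ax)
    cr=np.cross(ax,[1,0,0]);cr/=np.linalg.norm(cr);w=np.cross(cr,ax)
    b=g-ax*.1545; ring=np.array([b+.028*(np.cos(q)*cr+np.sin(q)*w) for q in np.linspace(0,6.28,72)])
    q=a(proj('scene',ring));q2=a(proj('scene',ring+ax*.124));print('tiltx,y',t,s,'base l,r,bot',q[:,0].min().round(),q[:,0].max().round(),q[:,1].max().round(),'sh',q2[:,0].min().round(),q2[:,0].max().round())
c=np.array([.557,.2505,0]);h=np.array([.9826,.1859,0]);v=np.array([-.1859,.9826,0])
print('wall tops',a(proj('scene',[c+h*x+v*y+[0,0,.065] for x,y in((-.055,-.039),(.059,-.039),(.059,.039),(-.055,.039))])))
print('foot',a(proj('scene',[c+h*x-v*.061+[0,0,.003] for x in(-.055,.055)])))"
```

```text
[0.45689645 0.23054687 0.17214399]
tiltx,y -10 -5 base l,r,bot 324.0 382.0 427.0 sh 306.0 370.0
tiltx,y -10 0 base l,r,bot 315.0 374.0 433.0 sh 304.0 368.0
tiltx,y -10 5 base l,r,bot 307.0 366.0 438.0 sh 302.0 366.0
tiltx,y -5 -5 base l,r,bot 312.0 371.0 422.0 sh 304.0 367.0
tiltx,y -5 0 base l,r,bot 304.0 363.0 429.0 sh 302.0 366.0
tiltx,y -5 5 base l,r,bot 295.0 354.0 434.0 sh 300.0 364.0
tiltx,y 0 -5 base l,r,bot 301.0 359.0 418.0 sh 301.0 365.0
tiltx,y 0 0 base l,r,bot 293.0 351.0 424.0 sh 299.0 363.0
tiltx,y 0 5 base l,r,bot 284.0 343.0 430.0 sh 298.0 361.0
tiltx,y 5 -5 base l,r,bot 291.0 348.0 412.0 sh 299.0 362.0
tiltx,y 5 0 base l,r,bot 282.0 340.0 419.0 sh 297.0 360.0
tiltx,y 5 5 base l,r,bot 274.0 331.0 424.0 sh 296.0 358.0
tiltx,y 10 -5 base l,r,bot 280.0 337.0 406.0 sh 297.0 360.0
tiltx,y 10 0 base l,r,bot 272.0 328.0 412.0 sh 295.0 358.0
tiltx,y 10 5 base l,r,bot 263.0 320.0 418.0 sh 294.0 355.0
wall tops [[353.52982213 406.91581823]
 [472.38469792 450.94023265]
 [504.14016261 398.68299689]
 [389.16543831 358.22893869]]
foot [[337.56534365 470.67845498]
 [447.78266094 513.84189657]]
```

View pics/s6c.png

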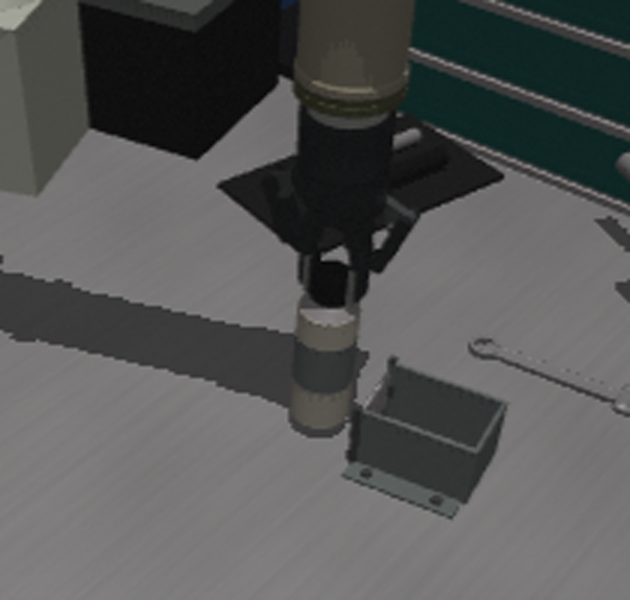

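The can is upright in front of the mouth and in line with the bay: base at (320,430), mouth around x 350–390 in the crop. I lower it to about 2 mm above the bench and push in.

Request:
{"method": "step_arm", "body": {
  "plan": [
    [[0,0,-0.006,0],[0,0,-0.012,0],[0,0,-0.012,0],[0.01,0.002,-0.012,0],[0.018,0.0035,-0.012,0],[0.025,0.005,-0.012,0],[0.032,0.006,-0.012,0],[0.039,0.0075,-0.012,0],[0.046,0.009,-0.012,0],[0.053,0.01,-0.012,0],[0.06,0.0115,-0.012,0],[0.06,0.0115,-0.012,0]]
  ]
}}

```text
time: 13.7
eef_pos: [0.5172, 0.2437, 0.1596]
tcp_rot: [0.638, 0.77, -0.001, -0.0]
force: [-1.5, 1.0, -6.3]
gripper_width: 0.034
finger_force: 81.4
```

Request:
{"method": "step_arm", "body": {
  "plan": [
    [[0.006,0.001,0,0],[0.012,0.0025,0,0],[0.018,0.0035,0,0],[0.024,0.0045,0,0],[0.03,0.006,0,0],[0.036,0.007,0,0],[0.042,0.008,0,0],[0.048,0.009,0,0],[0.054,0.0105,0,0],[0.058,0.011,0,0],[0.062,0.012,0,0],[0.062,0.012,0,0],[0.062,0.012,0,0]]
  ]
}}

```text
time: 14.78
eef_pos: [0.5787, 0.2553, 0.1602]
tcp_rot: [0.638, 0.77, -0.0, -0.0]
force: [-0.3, -0.6, -4.6]
gripper_width: 0.0338
finger_force: 81.8
```

Request:
{"method": "step_arm", "body": {
  "plan": [
    [[0.002,0.0005,-0.001,0],[0.004,0.001,-0.001,0],[0.004,0.001,-0.001,0]]
  ]
}}

```text
time: 15.03
eef_pos: [0.5828, 0.2565, 0.1593]
tcp_rot: [0.638, 0.77, 0.0, -0.0]
force: [0.0, -0.2, -4.4]
gripper_width: 0.0339
finger_force: 81.8
```

```bash
python3 -c "
from h import *
d=grab('scene','s7.png');cv2.imwrite('pics/s7c.png',cv2.resize(d['color'][60:200,270:410],(600,600),interpolation=cv2.INTER_CUBIC))"
```

Request:
{"method": "step_arm", "body": {
  "plan": [
    [[0.002,0.0005,0,0],[0.004,0.001,0,0],[0.004,0.001,0,0],[0.004,0.001,0,0]]
  ]
}}

```text
time: 15.42
eef_pos: [0.5868, 0.2574, 0.1593]
tcp_rot: [0.638, 0.77, -0.0, 0.0]
force: [-0.1, 1.2, -4.8]
gripper_width: 0.034
finger_force: 81.8
```

Request:
{"method": "step_arm", "body": {
  "plan": [
    [[0.002,0.0005,0,0],[0.004,0.001,0,0],[0.004,0.001,0,0],[0.004,0.001,0,0]]
  ]
}}

```text
time: 15.75
eef_pos: [0.5891, 0.2582, 0.1589]
tcp_rot: [0.638, 0.77, -0.002, -0.001]
force: [-7.0, -1.3, 0.1]
gripper_width: 0.0337
finger_force: 82.8
```

Request:
{"method": "step_arm", "body": {
  "plan": [
    [[-0.003,-0.0005,0,0],[-0.006,-0.001,-0.001,0],[-0.006,-0.001,-0.002,0],[-0.006,-0.001,-0.002,0],[-0.006,-0.001,-0.002,0]]
  ]
}}

```text
time: 16.17
eef_pos: [0.5852, 0.2575, 0.1585]
tcp_rot: [0.638, 0.77, 0.001, 0.0]
force: [-2.2, -1.3, 6.2]
gripper_width: 0.0336
finger_force: 82.8
```

Request:
{"method": "step_arm", "body": {
  "plan": [
    [[0,0,0.001,0],[0,0,0.001,0],[0,0,0.001,0],[0,0,0.001,0],[0,0,0.001,0],[0,0,0.001,0]]
  ],
  "claw": 0.7,
  "newtons": 20
}}

```text
time: 16.67
eef_pos: [0.5847, 0.2573, 0.1581]
tcp_rot: [0.638, 0.77, -0.0, -0.0]
force: [0.3, -0.3, 0.2]
gripper_width: 0.0598
finger_force: 0.0
```

Request:
{"method": "step_arm", "body": {
  "plan": [
    [[0,0,0.01,0],[0,0,0.025,0],[0,0,0.045,0],[0,0,0.07,0],[0,0,0.1,0],[0,0,0.13,0],[-0.03,-0.03,0.15,0],[-0.06,-0.06,0.15,0],[-0.09,-0.09,0.15,0],[-0.12,-0.12,0.15,0],[-0.12,-0.15,0.15,0],[-0.12,-0.18,0.15,0],[-0.12,-0.21,0.15,0],[-0.12,-0.24,0.15,0],[-0.12,-0.27,0.15,0],[-0.12,-0.3,0.15,0],[-0.12,-0.3,0.15,0],[-0.12,-0.3,0.15,0]]
  ]
}}

```text
time: 18.17
eef_pos: [0.4645, -0.0448, 0.3092]
tcp_rot: [0.64, 0.768, 0.001, 0.0]
force: [1.0, 0.6, 0.5]
gripper_width: 0.0598
finger_force: 0.0
```

```bash
python3 -c "
from h import *
s=telemetry.sense();print(s['time'],s['eef_pos'],s['force'])
d=grab('scene','s8.png');e=grab('top','t8.png')
# vertical-can check in scene: white/black blobs; print dark-cap, and ascii of the top view mouth
t=e['color'][185:245,182:245]
g=cv2.cvtColor(t,cv2.COLOR_BGR2GRAY)
for r in range(0,60,1): print(''.join(' .:-=+*#%@'[min(9,int(v)//23)] for v in g[r]))
o=cv2.cvtColor(cv2.imread('pics/t0.png')[185:245,182:245],cv2.COLOR_BGR2GRAY)
print('old')
for r in range(30,60,1): print(''.join(' .:-=+*#%@'[min(9,int(v)//23)] for v in o[r]))
for n,z in (('base',0),('sh',.124),('cap',.16)): print(n,proj('top',[[.5847,.2575,z]])-[182,185])
"
```

```text
18.1667 [ 0.46451937 -0.04483992  0.30922518] [0.95979288 0.57724983 0.54225874]
***************************************************************
***************************************************************
***************************************************************
***************************************************************
***************************************************************
*************************************+*************************
*************************#*****++++++==************************
***************--..::=+****++++---::+=-+*******##*#*##*********
**************-.......:=****+-::::::++:=*********#*************
*************-........::=*****::::::=+::=**********************
************=.......:..:.=***#-:::::=+::-****++++**************
**********++:.......:::..:****+-::::-+-::++++++++**************
**********+-........:::.:.-****=-:---+=::=*+++++++*************
**********+-.......:.:::. :*****=-===*=::=++++++*+*************
***********=..........::. :+****=-=***+::-++++++***************
***********+.........:::. :*****=-:=**+::-++====++*********
[... 4140 characters left out ...]
----====*=-=****************
**************++-:..-::----==----=--===******=*****************
**************+++-::-:.:------===*==***************************
**************++++=--.:--=====*********************************
***************==**-----=**************************************
******************======***************************************
***************************************************************
***************************************************************
***************************************************************
***************************************************************
base [[29.62600305 22.4738047 ]]
sh [[20.54968053 14.49507354]]
cap [[17.54774822 11.85616215]]
```

The mouth pixels are the same as before the push, so the gates are shut. The cap's image position fits an upright can in the bay and the arm is clear, so I hand in.

```bash
python3 -c "
from cell import job
print(job.close_job())"
```

```text
the job is handed in; nothing more can be done
None
```

The can stands upright and released in the holder, the gates look shut behind it, and the job is handed in at about 18 s of robot time; the hand-in call did not report a verdict.

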